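# Temperature check of a heated cassette chamber

## Robot

A 6-joint arm with a two-finger parallel gripper is mounted at the origin on the work surface. World frame = base frame: x ahead of the robot, y to its left, z up, the work surface at z = 0. Lengths are in mm, angles in rad, forces in N, time in s.
With the tool pointing down it reaches from about 350 to 875 mm from the base axis. Payload 4.2 kg.
Tool frame: the origin (TCP) lies between the finger pads; the fingertips stand 17 mm ahead of it and the grasp point (between the pads) lies 2 mm behind it; z points along the fingers, y is the line along which they close (so a half turn about z gives the same grasp; the last joint's range is limited). The gripper opens to 85 mm and grips with 20 to 120 N. Pads are 22 mm wide; open, the fingers measure 114 mm over their backs; the gripper's body (76 mm by 85 mm) begins 54 mm behind the grasp point. The pads swing forward as they close: fully open they stand 13 mm farther back than shut.
Start: joints at [1.377, 0.385, 0.008, 0, -1.194, -0.259], TCP at [273.394, 562.01, 248.312] pointing down, gripper open.
Joint ranges: [-3.14, 3.14], [-1.21, 2.06], [-1.07, 1.41], [-3.16, 2.05], [-2.99, -0.16], [-3.1, 3.1]. Speed limits (rad/s): [2.79, 2.79, 3.14, 3.14, 3.14, 3.14].

## Interface

Orientations are given as a unit quaternion [x, y, z, w].
In Python, from bench import arm gives the robot as it stands.
- The arm moves only by the shell command python3 jog.py 'ROWS' [OPENING]. ROWS is rows parted by semicolons, their numbers by spaces, 1 to 10 of them, each of 6 numbers: dx, dy, dz in mm, then a rotation vector rx, ry, rz in rad; each row is the pose to reach, as a shift and turn from the pose commanded when the command began, along the tool's axes at that moment; what a row does not reach only later rows make up. A row lasts 1/10 s, in which the tool goes at most 50 mm and 0.15 rad, less where a joint would pass 70% of its speed; a pose out of reach is approached as far as the arm can. OPENING is the finger opening in mm, set as the command begins (- or left out keeps the last). The fingers move at their own pace and stop on an object; the grip force is fixed at half the most. Time passes only in rows, so rows that do not move let the fingers close. It prints the time, the measured TCP pose, the force, the opening and the grip force at its end.
- arm.read_state(): the state, without advancing time (a new reading comes with each control period).
- arm.get_image(name): name is "scene" or "side" or "wrist"; returns the picture (384x512x3 uint8, blue, green, red); there is no depth.
- arm.get_calibration(name): a dict with "K" (3x3 intrinsics, pixels), "rvec" (rotation vector, rad) and "tvec" (3), from world to camera coordinates, as OpenCV has them. Camera axes: x right, y down, z forward; pixel columns grow to the right and rows downward; lengths in mm; the calibration is good to about 2 mm. The wrist camera is an equidistant fisheye: a pixel r from the principal point sees the ray r / f radians off the axis. A picture is of the moment at which its call begins: read the wrist's pose just before it. get_calibration takes no time and is no camera call; for the wrist camera it gives the pose at the moment of the call.
- arm.job_done(): hands the job in; it is judged then, once.
The state is a dict: "clock": time; "joints": joint angles; "joint_vel": joint speeds; "joint_efforts": joint torques, N m; "position": TCP position; "ee_rot": TCP orientation; "contact_force": force on the tool from outside, world axes, zero at the start; "wrist_torque": the same for the moment, N m; "gripper_width": finger opening in mm; "grasp_force": force on a finger pad.
Only numpy, scipy, OpenCV 4.12 (cv2) and the standard library are available. Lean on these libraries where they do the work, as an engineer would, in place of code of your own. Each camera call takes 0.05 s, during which the arm holds its last target. There are 200 camera calls.

## Task

Check the heated cassette chamber: first take an outside reading with the clamped infrared thermometer gun by squeezing its orange trigger fully, keeping it squeezed for about a second and letting it spring right back; then draw the blue-headed reference probe up out of the rack. Lower its stem upright through the middle of the steel port in the chamber's lid, never letting the probe touch the port or the chamber, until the yellow mark on the stem is level with the top of the port. Finish while still holding the probe in the gripper there, centred, free and still; leave the other probes, the cassette, brush, jar, bottle and forceps where they are.

Things in the scene. Friction and masses are not known exactly. Their poses are not given: they have to be found in the camera images.
- chamber: Heated cassette chamber, fixed to the bench: hollow off-white case 240 (its x, front to back) x 220 (its y) mm, grey closed lid 246 x 226 mm with its top 128 mm above the bench, front control panel facing its -x. Origin: centre of its underside. Inside it is empty down to 25 mm above the bench.
- port (a point): Centre of the top rim of the steel port, an upright tube through the lid, 20 mm in front (-x) of the lid's middle: outside 47 mm across, bore 18 mm across, top 140 mm above the bench (12 mm above the lid), bore 34 mm long. z is up along the bore.
- gun: Yellow and black infrared thermometer gun clamped on its side in a bench stand left (+y) of the chamber, fixed. Origin: centre of the round foot (110 mm), on the bench. Black grip 30 (y) x 34 (z) mm, 90 mm above the bench, centred on y = +40 mm, reaches from x = -20 to -134 mm, air above and below. The barrel (46 wide, 50 high, top at 115 mm) lies over the foot. Trigger on the grip's -y side.
- pinch (a point): Fixed point where trigger and grip are best pinched from above, 90 mm above the bench, 38 mm clear of the barrel; axes as the gun's: x along the grip to the barrel, y the pinch direction. The grip's back is 20 mm away at +y; the trigger's outer face 20 mm away at -y when squeezed, 30 mm when free (its free end about 34 mm).
- trigger (a joint): Orange sprung trigger of the gun, hinged next to the barrel 34 mm from the pinch point, 50 mm long, 20 mm high: 0 rad free, 0.30 rad fully squeezed against its stop. At the pinch point it needs about 3 N to start and 8 N to reach the stop; it springs back by itself when let go.
- probe: Reference probe, loose, 70 to 130 g: blue rectangular head 26 (x) x 20 (y) x 70 (z) mm on a steel stem 6 mm thick and 120 mm long. Origin at the stem's tip, z up along the stem; the head spans z = 120 to 190 mm. It hangs upright in one of the three rack holes, the head's underside on the rack's top, tip 15 mm above the bench.
- tip (a point): Lower tip of the blue probe's stem (its origin).
- mark (a point): Middle of the 6 mm high yellow mark round the blue probe's stem, 70 mm above the tip.
- head (a point): Centre of the blue probe's head, 155 mm above the tip; the 20 mm width to grip is along its y axis.
- rack: White probe rack, fixed, 200 (x) x 80 (y) mm foot, top plate 60 mm wide and 135 mm above the bench with three 12 mm holes in a row along its x, 60 mm apart. Origin: centre of its underside. The probes' y axes lie roughly along the rack's y.
- probe_white: A probe of the same shape with a white head, in another hole of the rack; leave alone. Origin at its tip.
- probe_orange: A probe of the same shape with an orange head, in the remaining hole of the rack; leave alone. Origin at its tip.
- cassette: Green tissue cassette, 41 x 29 x 7 mm, lying loose on the back part of the chamber's lid; leave alone. Origin: centre of its underside.
- brush: Flat brush, 185 mm long, 22 mm wide, 9 mm high, lying on the bench in front of the chamber; leave alone. Origin: near its middle, on the bench.
- jar: Square purple staining jar with white cover, 68 x 68 x 110 mm, standing to the left; leave alone. Origin: centre of its underside.
- bottle: Amber bottle, 64 mm across, 170 mm high, standing to the right; leave alone. Origin: centre of its underside.
- forceps: Steel forceps, about 120 mm long, 5 mm high, lying on the right; leave alone. Origin: near the middle, on the bench.

How it is judged (in metres and radians):
On the way, in this order (a step that is already met when the one before it is completed fails the run):
1. the gun's trigger is squeezed at least 0.24 rad (of 0.30) for half a second (value of joint trigger above 0.24 rad), for 0.5 s.
2. the trigger has sprung back (under 0.04 rad) (value of joint trigger below 0.04 rad), for 0.2 s.
3. the blue probe has been drawn up clear of the rack, its tip above 140 mm (height (world z) of tip above 0.14 m and contact force between the fingers and probe above 1 N), for 0.1 s.
At the end, for the whole second after the job is handed in: Blue probe held still by the fingers alone, touching neither port nor chamber; its mark within 8 mm of the height of the port's top; mark and tip within 4 mm of the port's axis; trigger free (under 0.04 rad); the other probes, cassette, brush, jar, bottle, forceps within 20 mm of their start (z of mark in the frame of port between -0.008 and 0.008 m and horizontal distance between each of mark, tip and port below 0.004 m and contact force between the fingers and probe above 1 N and contact force between probe and chamber below 0.2 N and linear speed of probe below 0.01 m/s and value of joint trigger below 0.04 rad and distance of each of probe_white, probe_orange, cassette, brush, jar, bottle, forceps from where it was at the start of the episode below 0.02 m); the arm keeps its last pose, push and grip.
It fails at once if the blue probe touches the port or the chamber (more than 0.3 N) (contact force between probe and chamber above 0.3 N).
It fails at once if another probe, the cassette, brush, jar, bottle or forceps is moved by more than 20 mm (distance of any of probe_white, probe_orange, cassette, brush, jar, bottle, forceps from where it was at the start of the episode above 0.02 m).
It also fails if it takes over 64 s, if anything falls off the work surface, if the arm or the gripper's body presses on something with over 40 N, if the wrist force passes 120 N, or if a joint passes its speed limit or range.

## Working session

There is one attempt and no reset: what is moved stays moved. The work goes in short steps, Python scripts to look and compute and a shell command to move; the robot and the scene stay as the last step left them, time stands still between calls to the robot, and variables do not carry over. Pictures are saved under pics/ and viewed, at most 10 in all, crops included, and the job is handed in when it is done.

```bash
ls; mkdir -p pics; cat > h.py <<'E'
import numpy as np, cv2
from bench import arm
from scipy.spatial.transform import Rotation as R
def cal(n):
    c=arm.get_calibration(n); return np.array(c["K"],float),R.from_rotvec(np.ravel(c["rvec"])).as_matrix(),np.ravel(c["tvec"]).astype(float)
def ray(c,n,u,v):
    K,Rm,t=c
    x=(u-K[0,2])/K[0,0]; y=(v-K[1,2])/K[1,1]
    if n=="wrist":
        th=np.hypot(x,y); s=np.sin(th)/max(th,1e-9); d=np.array([x*s,y*s,np.cos(th)])
    else: d=np.array([x,y,1.])
    return -Rm.T@t, Rm.T@d
def onz(c,n,u,v,z):
    o,d=ray(c,n,u,v); return o+d*(z-o[2])/d[2]
def cross(rs):
    A=np.zeros((3,3));b=np.zeros(3)
    for o,d in rs:
        d=d/np.linalg.norm(d);P=np.eye(3)-np.outer(d,d);A+=P;b+=P@o
    p=np.linalg.solve(A,b)
    return p,[np.linalg.norm((np.eye(3)-np.outer(d,d)/(d@d))@(p-o)) for o,d in rs]
def proj(c,n,P):
    K,Rm,t=c; p=Rm@np.asarray(P,float)+t
    if n=="wrist":
        r=np.hypot(p[0],p[1]);th=np.arctan2(r,p[2]);x,y=p[:2]/max(r,1e-9)*th
    else: x,y=p[:2]/p[2]
    return np.array([K[0,0]*x+K[0,2],K[1,1]*y+K[1,2]])
E
python3 - <<'E'
from h import *
s=arm.read_state();print(s)
for n in("scene","side","wrist"):
    c=cal(n);print(n,c[0].tolist(),(-c[1].T@c[2]).round(),c[1][2].round(2))
    im=arm.get_image(n);cv2.imwrite(f"pics/{n}0.png",im)
a=cv2.imread("pics/scene0.png");b=cv2.imread("pics/side0.png")
cv2.imwrite("pics/s0.png",cv2.resize(a,(800,600),interpolation=3));cv2.imwrite("pics/d0.png",cv2.resize(b,(800,600),interpolation=3))
E
```

```text
bench.py
jog.py
pics
{'clock': 0.0, 'joints': array([ 1.37659769e+00,  3.85563936e-01,  6.61112169e-03, -4.94571159e-04,
       -1.19400954e+00, -2.58611731e-01]), 'joint_vel': array([ 0.00035728, -0.00051716, -0.00047662, -0.00013425, -0.00019618,
        0.00123694]), 'joint_efforts': array([-5.25372070e-05, -3.92286372e+01,  1.88396662e+01,  4.18629304e+00,
       -4.64885714e-03,  8.12877147e-06]), 'position': array([273.16894738, 561.52466835, 247.21199879]), 'ee_rot': array([ 9.74458558e-01, -2.24564673e-01, -1.94847010e-04,  1.08985108e-03]), 'contact_force': array([ 0.34825602,  0.60351271, -0.29792947]), 'wrist_torque': array([-0.05798778, -0.0336337 , -0.00435442]), 'grasp_force': 0.0, 'gripper_width': 85.37455070775555}
scene [[367.17123209305805, 0.0, 257.71692881458546], [0.0, 367.17123209305805, 187.82939702257585], [0.0, 0.0, 1.0]] [1531.  122.  970.] [-0.76 -0.11 -0.64]
side [[381.1498447993322, 0.0, 256.94248963709356], [0.0, 381.1498447993322, 188.9442050014943], [0.0, 0.0, 1.0]] [ 109. -970. 1103.] [ 0.3   0.67 -0.68]
wrist [[297.3186396354542, 0.0, 256.96665988492384], [0.0, 297.3186396354542, 187.9157688744205], [0.0, 0.0, 1.0]] [332. 532. 373.] [-0.24  0.11 -0.97]
```

View pics/s0.png

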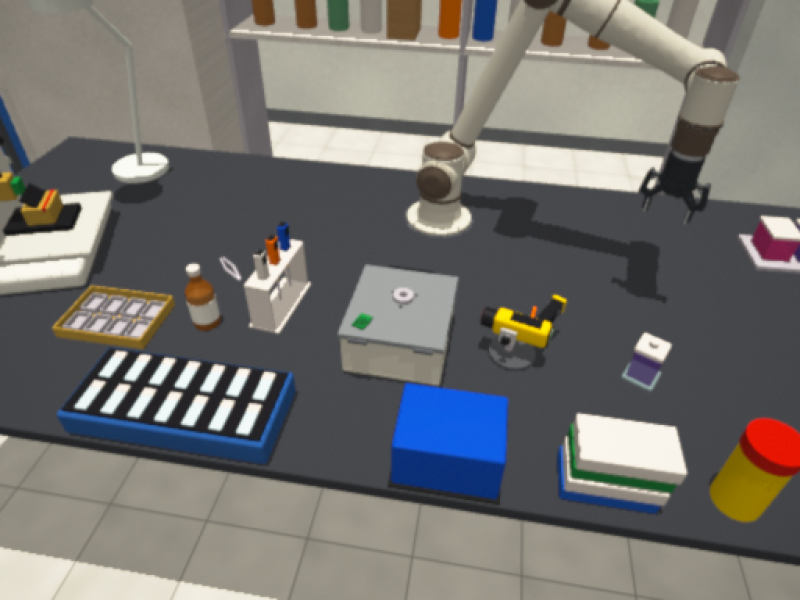

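View pics/d0.png

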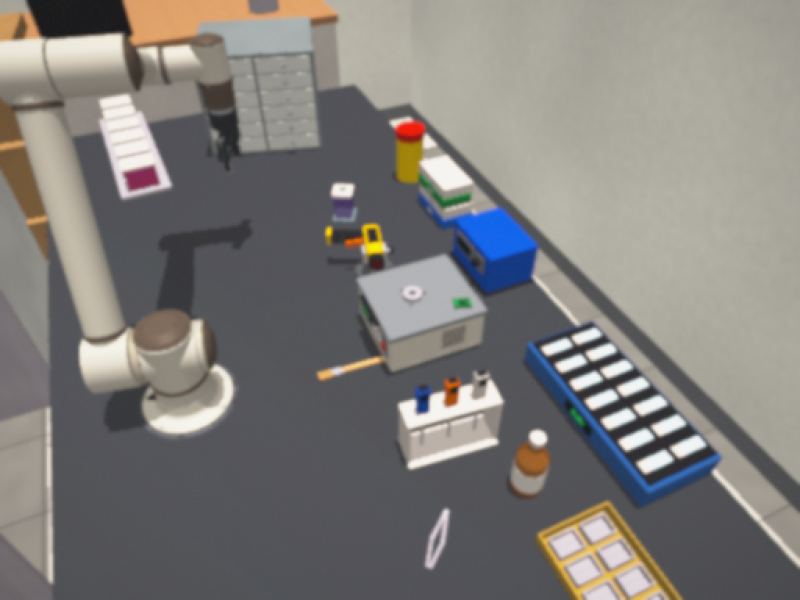

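View pics/wrist0.png

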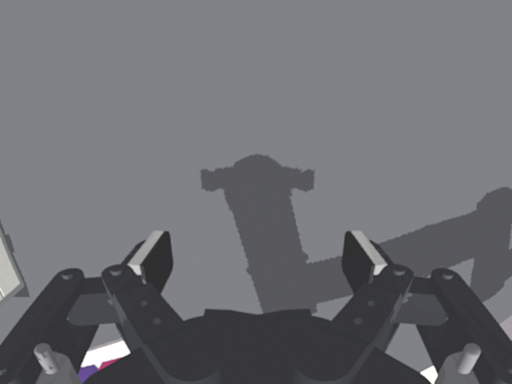

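The scene view shows the port near (403,296), the gun grip (540,310) with its orange trigger, and the blue probe head at (283,236). In the side view they are at (412,293), (350,240) and (422,398). All of these are in 800x600 pixels. The wrist view shows only bare bench.

```bash
cat >> h.py <<'E'
def blobs(im,lo,hi,amin=4):
    h=cv2.cvtColor(im,cv2.COLOR_BGR2HSV);m=cv2.inRange(h,np.array(lo),np.array(hi))
    n,l,s,ce=cv2.connectedComponentsWithStats(m)
    return [(s[i].tolist(),ce[i].round(1).tolist()) for i in range(1,n) if s[i,4]>=amin]
E
python3 - <<'E'
from h import *
S=cv2.imread("pics/scene0.png");D=cv2.imread("pics/side0.png")
cs,cd=cal("scene"),cal("side")
for nm,lo,hi in(("blue",(105,120,40),(130,255,255)),("orange",(4,150,120),(14,255,255)),("yellow",(22,150,100),(32,255,255)),("green",(50,120,60),(80,255,255))):
    print(nm,"S",[b for b in blobs(S,lo,hi) if 160<b[1][0]<400 and b[1][1]<250]);print("  D",[b for b in blobs(D,lo,hi) if 180<b[1][0]<340 and 120<b[1][1]<290])
k=.64
print("port",cross([ray(cs,"scene",403*k,296*k),ray(cd,"side",412*k,293*k)]))
print("blue",cross([ray(cs,"scene",283*k,236*k),ray(cd,"side",422*k,399*k)]))
print("trig",cross([ray(cs,"scene",533*k,312*k),ray(cd,"side",355*k,242*k)]))
print("cap",cross([ray(cs,"scene",558*k,305*k),ray(cd,"side",330*k,236*k)]))
E
```

```text
blue S [([303, 0, 15, 26, 327], [309.6, 12.2]), ([177, 143, 8, 17, 100], [181.0, 150.7])]
  D [([268, 125, 7, 8, 32], [270.6, 128.8]), ([276, 132, 69, 56, 2037], [315.7, 158.3]), ([266, 248, 10, 16, 100], [270.0, 254.9])]
orange S [([281, 0, 14, 25, 305], [287.5, 11.6]), ([170, 151, 9, 18, 94], [173.8, 160.3]), ([340, 196, 4, 8, 20], [341.2, 199.3])]
  D [([221, 151, 11, 7, 55], [226.1, 154.5]), ([285, 243, 9, 16, 87], [288.3, 250.3])]
yellow S [([353, 188, 10, 12, 43], [358.0, 191.8]), ([315, 197, 39, 26, 461], [333.8, 209.6])]
  D [([231, 143, 14, 21, 181], [238.1, 153.2]), ([208, 145, 5, 11, 39], [210.2, 149.7])]
green S [([226, 201, 12, 9, 67], [231.6, 205.0])]
  D [([278, 123, 22, 9, 75], [288.3, 127.5]), ([291, 192, 10, 4, 37], [295.4, 193.5])]
port (array([556.70698598, -23.19335149, 135.21342002]), [np.float64(0.9021413660531341), np.float64(0.9021413660532612)])
blue (array([ 430.98839952, -341.39382872,  172.0154678 ]), [np.float64(1.0198515040668796), np.float64(1.0198515040669374)])
trig (array([517.12009324, 269.74882422,  97.53874678]), [np.float64(2.5724190186131746), np.float64(2.572419018613074)])
cap (array([467.14647583, 331.71183174,  88.26047674]), [np.float64(0.09653690479377744), np.float64(0.09653690479387185)])
```

```bash
python3 jog.py '40 22 0 0 0 0;85 45 0 0 0 0;130 70 0 0 0 0;175 95 0 0 0 0;215 115 0 0 0 0;250 135 0 0 0 0;250 135 0 0 0 0;250 135 0 0 0 0'; python3 - <<'E'
from h import *
print(arm.read_state()["position"])
c=cal("wrist");np.savez("c1.npz",*c)
cv2.imwrite("pics/w1.png",cv2.resize(arm.get_image("wrist"),(800,600),interpolation=3));print(arm.read_state()["clock"])
E
```

```text
clock: 0.95
position: [439.5, 330.4, 248.1]
ee_rot: [0.974, -0.226, -0.0, 0.0]
contact_force: [0.0, 0.2, -0.2]
gripper_width: 85.4
grasp_force: 0.0
[439.53891739 330.35806905 248.14124711]
1.0
```
View pics/w1.png

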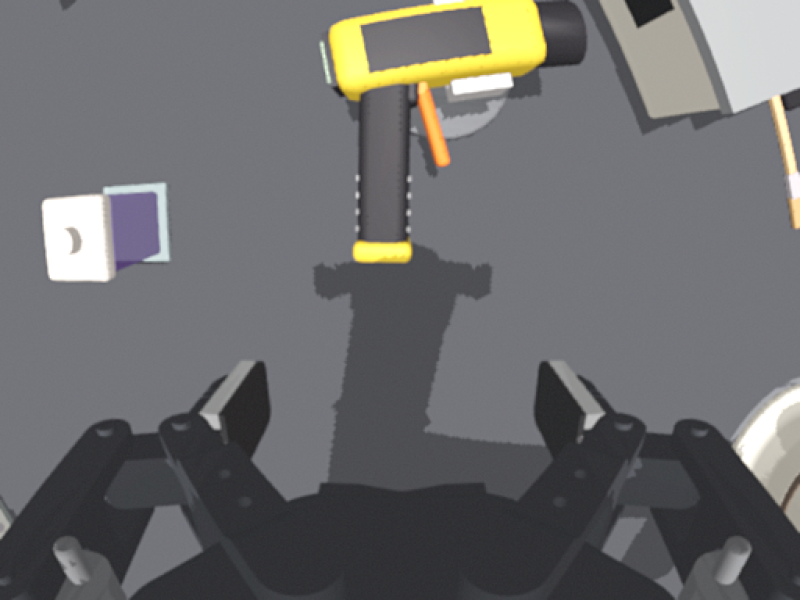

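The wrist view shows the grip from (385,100) to (383,240), its yellow end cap at (382,251), and the trigger from (424,87) to its free end at (443,162) (800x600 pixels).

```bash
cat >> h.py <<'E'
def togo(P,Rt):  # shift/turn in tool axes from measured pose
    s=arm.read_state();Rm=R.from_quat(s["ee_rot"])
    return (Rm.inv().apply(np.asarray(P)-s["position"])).round(1),(Rm.inv()*Rt).as_rotvec().round(3)
def down(yaw): # tool z down, tool x at world yaw
    return R.from_euler("z",yaw)*R.from_euler("x",np.pi)
E
python3 - <<'E'
from h import *
z=np.load("c1.npz");c=[z[k] for k in z.files];k=.64
def p(u,v,h):return onz(c,"wrist",u*k,v*k,h)
for n,u,v,h in(("capL",353,252,100),("capR",412,252,100),("capend",382,262,100),("gL1",361,105,100),("gR1",409,105,100),("gL2",361,235,100),("gR2",408,235,100),("gL1",361,105,107),("gR2",408,235,107),("trTip",443,164,100),("trR",449,160,100),("barL",350,97,95),("barR",540,70,95)):print(n,h,p(u,v,h).round(1))
a=(p(361,105,103)+p(409,105,103))/2;b=(p(361,235,103)+p(408,235,103))/2
d=a-b;print("axis",np.degrees(np.arctan2(d[1],d[0])),np.linalg.norm(d),a,b)
d=p(540,70,95)-p(350,97,95);print("barrel yaw+90",np.degrees(np.arctan2(d[1],d[0]))+90)
E
```

```text
capL 100 [467.9 348.  100. ]
capR 100 [452.3 316.2 100. ]
capend 100 [454.7 335.1 100. ]
gL1 100 [544.2 304.4 100. ]
gR1 100 [531.7 279.5 100. ]
gL2 100 [474.9 339.  100. ]
gR2 100 [462.6 313.9 100. ]
gL1 107 [543.1 304.3 107. ]
gR2 107 [463.5 313.5 107. ]
trTip 100 [491.7 277.  100. ]
trR 100 [492.3 272.7 100. ]
barL 95 [552.5 308.1  95. ]
barR 95 [520.4 195.8  95. ]
axis -26.462022363659237 76.48047379510659 [537.55150861 292.05415615 103.        ] [469.08390014 326.13420108 103.        ]
barrel yaw+90 -15.965002462612546
```

```bash
python3 - <<'E'
from h import *
print(togo([518,298.4,180],down(-0.462)))
E
```

```text
(array([85.3, -5.1, 68.1]), array([0.   , 0.   , 0.009]))
```

```bash
python3 jog.py '30 -2 0 0 0 .009;65 -5 20 0 0 .009;85 -5 50 0 0 .009;85 -5 68 0 0 .009;85 -5 68 0 0 .009;85 -5 68 0 0 .009'; python3 - <<'E'
from h import *
print(arm.read_state()["position"])
c=cal("wrist");np.savez("c2.npz",*c)
im=arm.get_image("wrist");cv2.imwrite("pics/w2r.png",im);cv2.imwrite("pics/w2.png",cv2.resize(im,(800,600),interpolation=3))
E
```

```text
clock: 1.6
position: [517.5, 299.7, 180.5]
ee_rot: [0.974, -0.228, 0.0, 0.0]
contact_force: [-0.2, -0.1, 0.8]
gripper_width: 85.5
grasp_force: 0.0
[517.54693043 299.72398116 180.53653985]
```

View pics/w2.png

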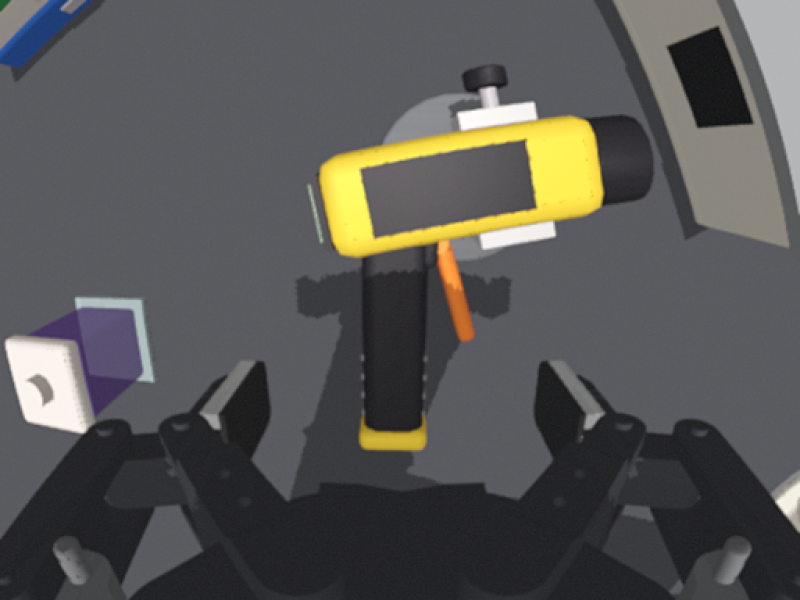

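The gun lies ahead. The grip spans u 363–427, its cap ends at v≈450, the trigger runs from (444,245) to (466,338), and the foot's edges are at top v≈93, bottom v≈262 and left u≈380.

```bash
python3 - <<'E'
from h import *
z=np.load("c2.npz");c=[z[k] for k in z.files];k=.64
z=np.load("c1.npz");c1=[z[k] for k in z.files]
def p(u,v,h):return onz(c,"wrist",u*k,v*k,h)
e=np.array([np.cos(-.462),np.sin(-.462)]);n=np.array([-e[1],e[0]]);P=np.array([517.1,296.6])
def g(q):return (q[:2]-P)@e,(q[:2]-P)@n
for nm,u,v,h in(("capL",360,440,100),("capR",427,440,100),("capend",393,450,100),("gL1",363,290,95),("gR1",427,290,95),("gL2",366,415,95),("gR2",423,415,95),("gL1",363,290,107),("gR1",427,290,107),("trTip",467,340,100),("trTipR",474,335,100),("barA",345,257,95),("barB",600,208,95),("footT",455,93,10),("footB",470,262,10),("footL",380,150,10)):print(nm,h,np.round(g(p(u,v,h)),1),p(u,v,h).round(1))
R1=lambda a,b:cross([ray(c1,"wrist",a[0]*k,a[1]*k),ray(c,"wrist",b[0]*k,b[1]*k)])
for a,b in(((353,262),(360,449)),((411,262),(427,449)),((443,164),(467,340))):
  q,r=R1(a,b);print(q.round(1),np.round(r,1),np.round(g(q),1))
E
```

```text
capL 100 [-70.3  23.8] [464.8 349.2 100. ]
capR 100 [-70.1 -11.3] [449.3 317.7 100. ]
capend 100 [-76.5   6.5] [451.5 336.5 100. ]
gL1 95 [ 9.6 20.4] [534.7 310.6  95. ]
gR1 95 [ 9.6 -9.8] [521.3 283.5  95. ]
gL2 95 [-57.8  20.6] [474.6 340.8  95. ]
gR2 95 [-57.6  -9.1] [461.4 314.1  95. ]
gL1 107 [12.7 19.4] [537.1 308.3 107. ]
gR1 107 [12.8 -9.1] [524.5 282.8 107. ]
trTip 100 [-13.7 -29.2] [491.8 276.6 100. ]
trTipR 100 [-11.2 -32.4] [492.6 272.6 100. ]
barA 95 [25.4 28.5] [552.6 310.8  95. ]
barB 95 [ 50.9 -93.6] [520.9 190.1  95. ]
footT 10 [116.  -31.3] [606.9 216.9  10. ]
footB 10 [  6.4 -42.7] [503.8 255.5  10. ]
footL 10 [78.5 15.8] [594.4 275.8  10. ]
[463.3 349.6 106.4] [0.1 0.1] [-71.8  23.4]
[448.1 318.8 106.3] [0.2 0.2] [-71.6 -10.9]
[491.6 276.8  99.4] [0.1 0.1] [-14.  -29.1]
```

```bash
python3 jog.py '0 1 35 0 0 0;0 1 70 0 0 0;0 1 94 0 0 0;0 1 94 0 0 0;0 1 94 0 0 0;0 1 94 0 0 0'; python3 jog.py '0 0 0 0 0 0;0 0 0 0 0 0;0 0 0 0 0 0;0 0 0 0 0 0;0 0 0 0 0 0;0 0 0 0 0 0' 39;  python3 - <<'E'
from h import *
im=arm.get_image("wrist");cv2.imwrite("pics/w3.png",cv2.resize(im,(640,480)))
E
```

```text
clock: 2.25
position: [518.5, 299.1, 88.9]
ee_rot: [0.974, -0.228, 0.002, -0.002]
contact_force: [0.7, -0.1, 0.4]
gripper_width: 85.3
grasp_force: 0.0
clock: 2.85
position: [517.5, 298.5, 87.4]
ee_rot: [0.973, -0.23, 0.0, -0.001]
contact_force: [-3.6, 0.4, 6.0]
gripper_width: 39.5
grasp_force: 25.1
```

View pics/w3.png

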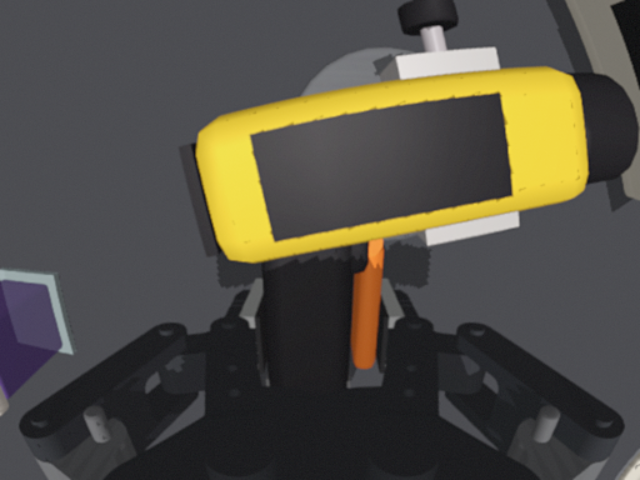

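The pads hold the grip and trigger (u 265–385), and the trigger lies alongside the grip, fully squeezed at 39.5 mm. I'll hold it, then release and rise.

```bash
Z='0 0 0 0 0 0'; python3 jog.py '0 0 0 0 0 0;0 0 0 0 0 0;0 0 0 0 0 0;0 0 0 0 0 0;0 0 0 0 0 0;0 0 0 0 0 0;0 0 0 0 0 0;0 0 0 0 0 0;0 0 0 0 0 0;0 0 0 0 0 0'; python3 jog.py '0 0 0 0 0 0;0 0 0 0 0 0;0 0 0 0 0 0;0 0 0 0 0 0;0 0 0 0 0 0;0 0 0 0 0 0;0 0 0 0 0 0;0 0 0 0 0 0' 85; python3 jog.py '0 0 -40 0 0 0;0 0 -90 0 0 0;0 0 -140 0 0 0;0 0 -190 0 0 0;0 0 -220 0 0 0;0 0 -220 0 0 0;0 0 -220 0 0 0'; python3 - <<'E'
from h import *
print(togo([380,-260,310],down(-0.462)))
print(arm.read_state()["joints"])
im=arm.get_image("wrist");print(blobs(im,(4,150,120),(14,255,255)))
E
```

```text
clock: 3.9
position: [517.4, 298.5, 87.4]
ee_rot: [0.973, -0.23, 0.0, -0.001]
contact_force: [-3.6, 0.8, 5.9]
gripper_width: 39.2
grasp_force: 25.1
clock: 4.7
position: [517.3, 297.8, 86.3]
ee_rot: [0.973, -0.229, 0.0, -0.0]
contact_force: [0.6, -0.6, 0.8]
gripper_width: 85.0
grasp_force: 0.0
clock: 5.4
position: [517.1, 297.7, 306.7]
ee_rot: [0.973, -0.229, 0.0, -0.001]
contact_force: [-0.2, -0.7, -0.7]
gripper_width: 85.1
grasp_force: 0.0
(array([125.9, 560.3,  -4.1]), array([-0.001,  0.   ,  0.   ]))
[ 7.93178393e-01  3.01964943e-01  3.22131959e-02 -7.44013547e-04
 -1.29974836e+00  3.15821769e-01]
[([270, 144, 16, 36, 141], [279.0, 167.9]), ([277, 148, 3, 8, 8], [278.1, 151.5])]
```

```bash
python3 jog.py '9 50 0 0 0 0;18 100 0 0 0 0;27 150 0 0 0 0;36 200 0 0 0 0;45 250 0 0 0 0;55 300 0 0 0 0;55 305 0 0 0 0;55 305 0 0 0 0;55 305 0 0 0 0'; python3 - <<'E'
from h import *
print(arm.read_state()["position"])
c=cal("wrist");np.savez("c4.npz",*c)
im=arm.get_image("wrist");cv2.imwrite("pics/w4r.png",im);cv2.imwrite("pics/w4.png",cv2.resize(im,(800,600),interpolation=3))
E
```

```text
clock: 6.35
position: [430.8, 0.5, 305.5]
ee_rot: [0.973, -0.229, -0.001, 0.0]
contact_force: [0.7, -0.2, 0.1]
gripper_width: 85.3
grasp_force: 0.0
[430.80449276   0.51265389 305.48627511]
```

View pics/w4.png

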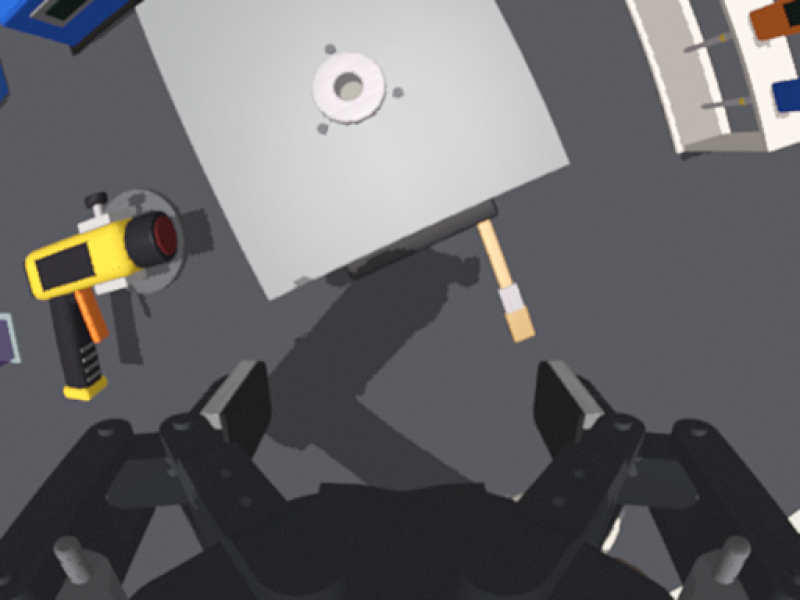

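The port rim is centred near (348,87), the lid's front corners are (270,300) and (570,163), and the rack with the blue head is at the far right.

```bash
python3 - <<'E'
from h import *
z=np.load("c4.npz");c=[z[k] for k in z.files];k=.64
im=cv2.imread("pics/w4r.png");h=cv2.cvtColor(im,cv2.COLOR_BGR2HSV)
print(h[56,206],h[56,235],h[100,220],h[56,222])
p=lambda u,v,z:onz(c,"wrist",u*k,v*k,z)
P=p(348,87,140);print("port",P)
# rim width
print(p(312,87,140),p(386,87,140))
a,b=p(270,300,128),p(570,163,128);d=a-b;n=np.array([d[1],-d[0]])/np.linalg.norm(d)
print("lid width",np.linalg.norm(d),"yaw",np.arctan2(n[1],n[0]))
m=(a+b)/2;print("port est from lid",m[:2]+n[:2]*(123-20))
cs,cd=cal("scene"),cal("side")
B=cross([ray(cs,"scene",181,150.7),ray(cd,"side",270,254.9)]);O=cross([ray(cs,"scene",173.8,160.3),ray(cd,"side",288.3,250.3)])
print(B,O,np.linalg.norm(B[0]-O[0]),np.arctan2(*(O[0]-B[0])[1::-1]))
E
```

```text
[160   6 240] [167   7 244] [ 30   1 216] [ 20  20 194]
port [552.2273822  -23.97225527 140.        ]
[563.28310837  -4.08665803 140.        ] [541.26023756 -44.8464123  140.        ]
lid width 226.53699781376662 yaw -0.025495360396084982
port est from lid [552.67495634 -24.75698092]
(array([ 431.03621516, -341.31625532,  173.82828264]), [np.float64(1.3700740459215757), np.float64(1.3700740459216016)]) (array([ 491.11773787, -347.88849674,  171.20228651]), [np.float64(2.6429867217433847), np.float64(2.642986721743376)]) 60.49693863418925 -0.10895552400414904
```

```bash
python3 - <<'E'
from h import *
print(togo([375,-335,300],down(-0.109)))
E
```

```text
(array([ 99.2, 325.8,   5.8]), array([ 0.001,  0.001, -0.352]))
```

```bash
python3 jog.py '14 46 0 0 0 -.05;28 93 0 0 0 -.1;42 139 0 0 0 -.15;57 186 0 0 0 -.2;71 232 0 0 0 -.25;85 279 3 0 0 -.3;99 325 5 0 0 -.352;99 325 5 0 0 -.352;99 325 5 0 0 -.352;99 325 5 0 0 -.352'; python3 - <<'E'
from h import *
print(arm.read_state()["position"])
c=cal("wrist");np.savez("c5.npz",*c)
im=arm.get_image("wrist");cv2.imwrite("pics/w5r.png",im);cv2.imwrite("pics/w5.png",cv2.resize(im,(800,600),interpolation=3))
E
```

```text
clock: 7.4
position: [375.4, -333.9, 300.9]
ee_rot: [0.999, -0.054, -0.0, -0.0]
contact_force: [-0.3, 0.1, 0.9]
gripper_width: 85.2
grasp_force: 0.0
[ 375.43980259 -333.91003222  300.87832871]
```

View pics/w5.png

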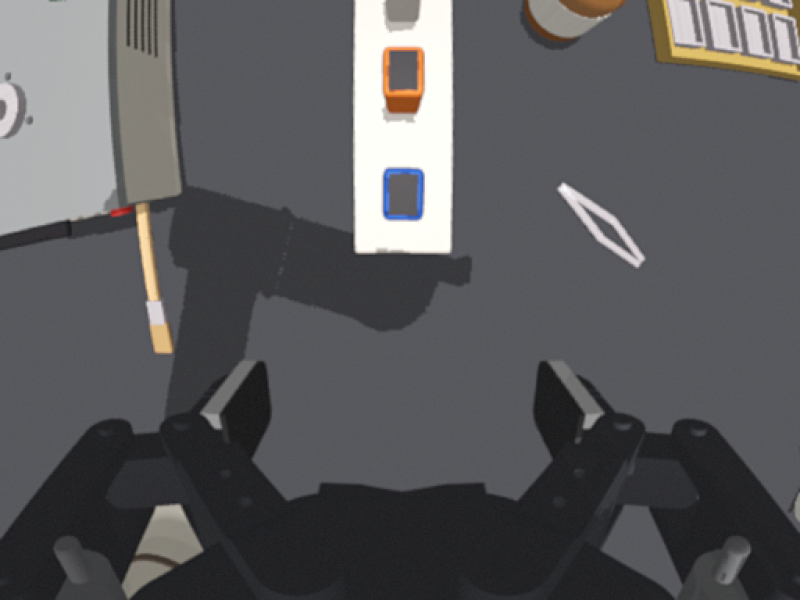

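The blue head's top spans u 383–424, v 168–220, with the rack edges at u 355 and 452. Next I measure its centre and yaw at z=205.

```bash
python3 - <<'E'
from h import *
z=np.load("c5.npz");c=[z[k] for k in z.files]
im=cv2.imread("pics/w5r.png");h=cv2.cvtColor(im,cv2.COLOR_BGR2HSV)
for nm,lo,hi,r in(("blue",(105,120,40),(130,255,255),(100,145,235,280)),):
    m=cv2.inRange(h,np.array(lo),np.array(hi));m[:r[0]]=0;m[r[1]:]=0;m[:,:r[2]]=0;m[:,r[3]:]=0
    ys,xs=np.where(m>0);W=np.array([onz(c,"wrist",u,v,205)[:2] for u,v in zip(xs,ys)],np.float32)
    print(len(xs),cv2.minAreaRect(W),xs.min(),xs.max(),ys.min(),ys.max())
    # per-row edges -> side lines in world
    L=np.array([onz(c,"wrist",xs[ys==y].min(),y,205)[:2] for y in range(111,136)]);Rr=np.array([onz(c,"wrist",xs[ys==y].max()+1-.0,y,205)[:2] for y in range(111,136)])
    for q in(L,Rr):
        f=np.polyfit(q[:,0],q[:,1],1);print("yaw",np.arctan(f[0]))
p=lambda u,v,z:onz(c,"wrist",u*.64,v*.64,z)
for a,b in(((355,20),(355,250)),((453,20),(452,250))):
    d=p(*a,135)-p(*b,135);print("rack yaw",np.arctan2(d[1],d[0]))
print("rack end mid",(p(355,252,135)+p(452,252,135))/2)
print("orange",p(404,73,205))
E
```

```text
279 ((429.6964416503906, -341.28033447265625), (17.832008361816406, 23.97468376159668), 83.56126403808594) 246 270 108 140
yaw -0.11229497972860372
yaw -0.15424410119241314
rack yaw -0.11151405758546172
rack yaw -0.10826690528995878
rack end mid [ 389.35658986 -337.39677627  135.        ]
orange [ 487.68509216 -347.96046693  205.        ]
```

```bash
python3 - <<'E'
from h import *
print(togo([430,-341.3,168],down(-0.118)))
E
```

```text
(array([ 55.1,   1.8, 133.2]), array([-0.   ,  0.   ,  0.011]))
```

```bash
python3 jog.py '30 1 10 0 0 0;55 2 30 0 0 .01;55 2 60 0 0 .01;55 2 90 0 0 .01;55 2 115 0 0 .01;55 2 133 0 0 .01;55 2 133 0 0 .01;55 2 133 0 0 .01;55 2 133 0 0 .01' 60; python3 jog.py '0 0 0 0 0 0;0 0 0 0 0 0;0 0 0 0 0 0;0 0 0 0 0 0;0 0 0 0 0 0;0 0 0 0 0 0;0 0 0 0 0 0;0 0 0 0 0 0' 10
```

```text
clock: 8.35
position: [430.2, -342.8, 170.0]
ee_rot: [0.998, -0.059, 0.001, 0.001]
contact_force: [-0.2, -1.2, 0.9]
gripper_width: 59.7
grasp_force: 0.0
clock: 9.15
position: [429.2, -343.0, 169.0]
ee_rot: [0.998, -0.06, 0.0, 0.0]
contact_force: [-0.8, 3.1, 5.4]
gripper_width: 19.0
grasp_force: 58.7
```

```bash
python3 jog.py '0 0 -8 0 0 0;0 0 -25 0 0 0;0 0 -50 0 0 0;0 0 -80 0 0 0;0 0 -110 0 0 0;0 0 -140 0 0 0;0 0 -165 0 0 0;0 0 -180 0 0 0;0 0 -180 0 0 0;0 0 -180 0 0 0'; python3 - <<'E'
from h import *
s=arm.read_state();print(s["position"],s["contact_force"],s["gripper_width"])
print(togo([500,-60,s["position"][2]],down(-0.118)),togo([552,-24,s["position"][2]],down(-0.118)))
E
```

```text
clock: 10.15
position: [428.5, -342.7, 347.3]
ee_rot: [0.998, -0.06, -0.001, -0.001]
contact_force: [-0.2, -0.2, -1.7]
gripper_width: 19.4
grasp_force: 58.6
[ 428.54555411 -342.72250582  347.30938206] [-0.22145892 -0.18455057 -1.71908086] 19.39019657505652
(array([  37. , -289.3,    0.3]), array([-0.001,  0.001, -0.002])) (array([ 8.430e+01, -3.312e+02,  3.000e-01]), array([-0.001,  0.001, -0.002]))
```

```bash
python3 jog.py '5 -20 0 0 0 0;14 -55 0 0 0 0;24 -95 0 0 0 0;34 -135 0 0 0 0;44 -175 0 0 0 0;54 -215 0 0 0 0;64 -250 0 0 0 0;74 -285 0 0 0 0;80 -315 0 0 0 0;84 -331 0 0 0 0'; python3 jog.py '0 0 0 0 0 0;0 0 0 0 0 0;0 0 0 0 0 0;0 0 0 0 0 0;0 0 0 0 0 0'; python3 - <<'E'
from h import *
print(arm.read_state()["position"])
tiles=[]
for n in("scene","side","wrist"):
    c=cal(n);np.savez(f"c6{n}.npz",*c)
    im=arm.get_image(n);cv2.imwrite(f"pics/6{n}.png",im)
    p=proj(c,n,[552,-24,165]).astype(int);w=(25,50)[n=="wrist"]
    print(n,p)
    x0,y0=max(0,p[0]-40),max(0,p[1]-60)
    cr=im[y0:y0+90,x0:x0+80] if n!="wrist" else cv2.resize(im,None,fx=.5,fy=.5)
    print(x0,y0);tiles.append(cr)
a=[cv2.resize(t,(400,450),interpolation=cv2.INTER_CUBIC) for t in tiles[:2]]
cv2.imwrite("pics/m6.png",np.hstack(a))
E
```

```text
clock: 11.15
position: [551.8, -22.3, 346.1]
ee_rot: [0.998, -0.059, -0.002, 0.0]
contact_force: [-0.1, -1.3, -1.4]
gripper_width: 19.3
grasp_force: 58.8
clock: 11.65
position: [551.6, -25.2, 348.5]
ee_rot: [0.998, -0.061, 0.0, -0.0]
contact_force: [0.2, -0.3, -1.5]
gripper_width: 19.5
grasp_force: 58.8
[551.64771157 -25.21298326 348.47345454]
scene [258 181]
218 121
side [262 182]
222 122
wrist [255 171]
215 111
```

View pics/m6.png

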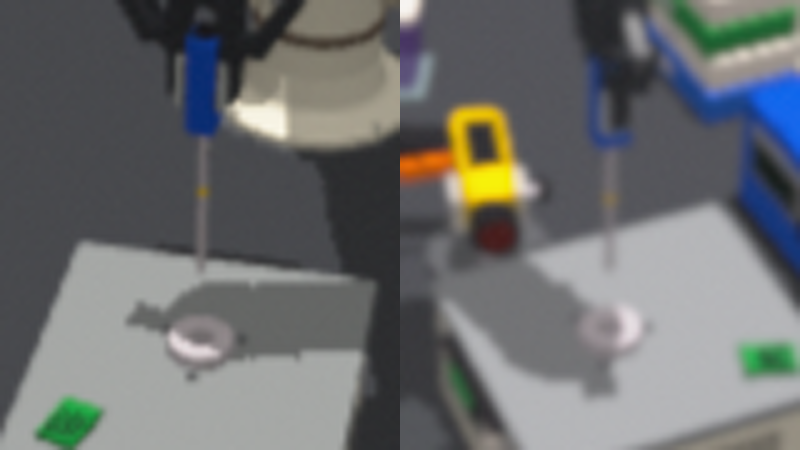

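View pics/6wrist.png

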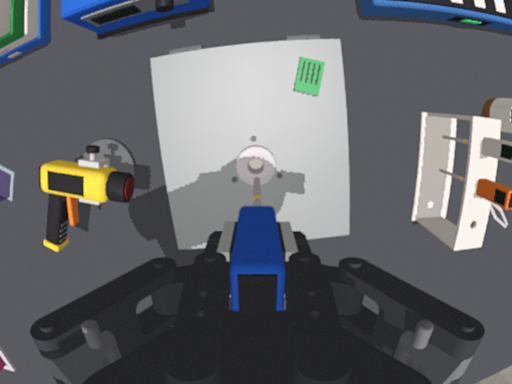

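The scene and side crops show the stem hanging plumb over the port, tip at scene (258.2,175.4) and side (264,176). The wrist view shows the port rim centred near (256,164), with the stem in line at u≈256–257. I'll lower it to just above the port and measure numerically.

```bash
python3 jog.py '0 0 10 0 0 0;0 0 25 0 0 0;0 0 34 0 0 0;0 0 34 0 0 0;0 0 34 0 0 0;0 0 34 0 0 0;0 0 34 0 0 0'; python3 - <<'E'
from h import *
s=arm.read_state();print(s["position"])
c=cal("wrist");np.savez("c7.npz",*c)
im=arm.get_image("wrist");cv2.imwrite("pics/w7r.png",im)
p=s["position"]
print("pred port",proj(c,"wrist",[552.3,-24.3,140]),"pred tip",proj(c,"wrist",[p[0]+.9,p[1],p[2]-154]),"pred mark",proj(c,"wrist",[p[0]+.9,p[1],p[2]-84]))
f=im.astype(int);rg=f[:,:,2]-f[:,:,1]
print(blobs(im,(18,90,60),(32,255,255)))
print("R-G");print("\n".join(f"{y}: "+" ".join(f"{v:3d}" for v in rg[y,230:284]) for y in range(130,200,3)))
print("G");print("\n".join(f"{y}: "+" ".join(f"{v:3d}" for v in f[y,230:284,1]) for y in range(130,200,3)))
E
```

```text
clock: 12.5
position: [552.2, -24.3, 315.0]
ee_rot: [0.998, -0.06, 0.001, -0.0]
contact_force: [1.2, 0.2, -0.8]
gripper_width: 19.5
grasp_force: 58.8
[552.19795377 -24.34148624 314.99866625]
pred port [256.22954809 173.44349123] pred tip [256.11739246 177.25394049] pred mark [255.84135972 198.57708769]
[([476, 143, 4, 4, 11], [477.4, 144.4]), ([26, 164, 82, 47, 1896], [66.3, 185.0]), ([472, 182, 3, 5, 12], [472.9, 183.6]), ([253, 195, 8, 5, 23], [256.4, 196.4]), ([32, 246, 27, 16, 203], [44.5, 253.5])]
R-G
130:  -1  -1  -1   0  -1   0  -1  -1   0  -1   0   0   0   0   0   1   0   0   0   0   0   0  -1   0   1   0   0  -1  -1   0   0   0  -1  -1   0   0   0   0   0  -1  -2   0   0   0   0   0   0   0   0   0  -1  -1   0   0
133:   0  -1   0  -1   0  -1  -1  -1  -1   0  -1  -1  -1  -1  -1   0  -1   0   1   1   1   0   1   0   0  -1  -1   0  -1   0   0  -1   0   0   0   0   0  -1  -1   0   0   0   0   0   0   0   0   0  -1   0  -1   0  -1   0
136:  -1  -1  -1  -1  -1  -1  -1   0  -1  -1   0  -1   0   0   0  -1  -1  -1   0   0   0  -1  -1  -1  -1   0  -1   0   0  -1   0   0   0   0   0  
[... 9321 characters left out ...]
6 135 136 136 136 135 136 136 135 136
193: 137 137 137 137 136 137 137 137 137 138 137 138 137 137 137 137 137 137 138 141 146 149 146 132 118 117 116 117 115 116 129 143 145 143 139 137 136 137 135 136 135 136 136 136 136 136 136 135 135 134 135 134 135 135
196: 136 137 137 137 137 137 137 136 138 136 137 137 137 137 137 136 136 137 138 136 138 136 134 131 133 134 134 134 134 129 129 134 136 136 136 136 135 135 134 135 136 136 137 137 135 136 136 134 135 134 134 134 134 135
199: 137 136 137 136 136 137 137 135 135 137 136 136 136 135 136 136 136 136 136 136 137 138 144 142 129 119 116 114 117 122 129 136 135 135 135 136 135 136 135 136 138 135 134 135 134 135 134 134 134 133 134 135 133 135
```

```bash
python3 jog.py '.5 0 5 0 0 0;.5 0 15 0 0 0;.5 0 25 0 0 0;.5 0 35 0 0 0;.5 0 45 0 0 0;.5 0 50 0 0 0;.5 0 50 0 0 0;.5 0 50 0 0 0;.5 0 50 0 0 0;.5 0 50 0 0 0'; cat > m.py <<'E'
from h import *
ps=[arm.read_state()["position"]]
c=cal("wrist");im=arm.get_image("wrist");s=arm.read_state();print(ps[0],s["position"],s["contact_force"].round(1))
p=s["position"];P=[553,-24.5,140];q=proj(c,"wrist",P);print("pred port",q,"pred mark",proj(c,"wrist",[p[0]+.9,p[1],p[2]-84]))
x,y=q.astype(int);f=im.astype(int);rg=f[:,:,2]-f[:,:,1]
m=((rg>=4)&(rg<=9)).astype(np.uint8);m[:, :x-45]=0;m[:,x+45:]=0;m[:y-40]=0;m[y+40:]=0
m=cv2.morphologyEx(m,cv2.MORPH_OPEN,np.ones((5,5)));m=cv2.morphologyEx(m,cv2.MORPH_CLOSE,np.ones((13,13)))
ct=max(cv2.findContours(m,0,2)[0],key=cv2.contourArea);h=cv2.convexHull(ct);e=cv2.fitEllipse(h);print("rim ellipse",e)
print("rim->world",onz(c,"wrist",*e[0],140))
print("yellow",[b for b in blobs(im,(15,90,60),(32,255,255)) if abs(b[1][0]-x)<30])
print("G");print("\n".join(f"{r}: "+" ".join(f"{v:3d}" for v in f[r,x-16:x+17,1]) for r in range(y-22,y+50,3)),x-16)
for n in("scene","side"):
    cc=cal(n);I=arm.get_image(n);q=proj(cc,n,P);x,y=q.astype(int);print(n,"port pred",q.round(1),"cols from",x-9);print("yellow",[b for b in blobs(I,(12,70,50),(34,255,255),2) if abs(b[1][0]-x)<10 and abs(b[1][1]-y)<40])
    g=I[:,:,1].astype(int)
    print("\n".join(f"{r}: "+" ".join(f"{v:3d}" for v in g[r,x-9:x+10]) for r in range(y-16,y+9)))
E
python3 m.py
```

```text
clock: 13.55
position: [552.6, -24.4, 264.8]
ee_rot: [0.998, -0.06, 0.001, -0.0]
contact_force: [0.7, 1.2, -1.3]
gripper_width: 19.3
grasp_force: 58.8
[552.62652413 -24.40928859 264.83952836] [552.56050853 -24.42478819 264.77811157] [-0.9 -0.3 -1.2]
pred port [256.19175544 185.32695679] pred mark [255.86998921 198.61629015]
rim ellipse ((255.81105041503906, 183.69113159179688), (51.675052642822266, 52.349239349365234), 107.86540222167969)
rim->world [554.50106386 -24.34756242 140.        ]
yellow [([253, 195, 8, 5, 22], [256.5, 196.5])]
G
163: 133 150 167 181 195 201 207 223 234 235 234 234 232 229 231 231 230 230 229 231 232 232 232 233 233 232 228 221 209 191 166 145 146
166: 197 206 204 187 166 160 162 168 170 171 171 170 165 159 160 159 159 157 164 188 204 204 189 173 166 178 208 227 231 231 232 229 220
169: 161 163 161 162 162 163 163 162 161 162 161 160 161 160 161 160 160 161 160 160 159 159 160 160 160 158 156 164 187 201 203 202 206
172: 162 162 162 161 160 161 160 160 160 159 159 158 158 157 157 156 157 156 156 156 156 156 155 156 154 156 155 155 154 154 153 153 153
175: 15
[... 6230 characters left out ...]
 141 135 127 122 122 127 141 162 189 195 174 154 162
188: 114 114 115 120 132 139 141 138 132 130 130 134 142 161 184 189 172 161 167
189: 114 113 113 118 125 135 140 141 140 138 138 141 144 155 170 174 170 172 176
190: 114 113 114 116 119 127 132 137 139 140 139 140 140 142 151 159 168 175 179
191: 113 113 113 114 115 119 123 127 130 130 133 132 132 134 142 158 170 178 179
192: 113 114 113 114 114 115 117 118 119 120 122 125 130 140 152 167 175 178 179
193: 114 114 113 114 114 114 113 113 112 111 116 124 141 156 168 175 179 180 179
194: 114 114 114 114 114 114 113 110 105 104 112 126 150 168 176 179 180 180 179
195: 115 114 114 114 115 113 112 108 104 105 111 126 149 168 177 179 179 180 179
```

```bash
python3 - <<'E'
from h import *
c=cal("wrist");s=arm.read_state();p=s["position"]
print("tip far edge",onz(c,"wrist",256.5,176.8,p[2]-154)[:2]-[3,0])
print("mark face",onz(c,"wrist",256.5,197,p[2]-84)[:2]-[3,0])
print("bore c",onz(c,"wrist",255.7,184.3,140),"TCP",p)
print("cam",-c[1].T@c[2])
E
```

```text
tip far edge [550.65724877 -24.85850199]
mark face [551.45778374 -25.06344132]
bore c [553.80449614 -24.22042995 140.        ] TCP [552.47443948 -24.42188472 264.5919162 ]
cam [617.61473109 -33.01316991 390.69223327]
```

```bash
python3 jog.py '.8 -.6 5 0 0 0;.8 -.6 12 0 0 0;.8 -.6 20 0 0 0;.8 -.6 28 0 0 0;.8 -.6 36 0 0 0;.8 -.6 40 0 0 0;.8 -.6 40 0 0 0;.8 -.6 40 0 0 0;.8 -.6 40 0 0 0;.8 -.6 40 0 0 0'; sed -i 's/range(y-22,y+50,3)/range(y-24,y+16,1)/' m.py; sed -i 's/^print("yellow"/print("RG");print("\\n".join(f"{r}: "+" ".join(f"{v:3d}" for v in rg[r,x-8:x+9]) for r in range(y-14,y+14)))\nprint("yellow"/' m.py; python3 m.py
```

```text
clock: 14.7
position: [553.5, -23.9, 224.7]
ee_rot: [0.998, -0.06, 0.0, -0.0]
contact_force: [0.6, -0.4, -2.2]
gripper_width: 19.4
grasp_force: 58.8
[553.46795604 -23.93015974 224.7423031 ] [553.41219828 -23.93612556 224.7023958 ] [ 0.3 -1.2 -1.7]
pred port [256.84178742 199.88862335] pred mark [255.87219361 198.57852271]
rim ellipse ((256.19866943359375, 197.0845489501953), (59.90931701660156, 61.34062194824219), 102.00821685791016)
rim->world [555.21864989 -24.28721343 140.        ]
RG
185:   6   6   6   6   7   6   6   8   7   6   6   6   7   6   6   7   7
186:   6   6   6   7   7   7   6   7   6   5   7   7   6   7   6   6   7
187:   6   6   7   8   6   6   7   6   6   6   6   7   6   6   6   6   7
188:   5   6   6   5   4   5   5   6   4   3   4   5   5   6   4   6   6
189:   6   7   4   5   5   6   5   3   4   5   5   3   5   6   5   5   6
190:   6   4   6   4   4   5   4   5   5   6   6   5   4   5   5   5   5
191:   5   4   5   5   5   7   4   3   4   4   5   4   4   5   4   5   6
192:   4   5   4   4   5   5   5   4   3   4   5   4   5   4   5   5   5
193:   5   5   5   4   
[... 10464 characters left out ...]
 141 133 127 126 125 129 137 144 154 163 159 152 160
188: 112 113 114 120 130 139 140 137 133 131 131 135 139 146 152 159 160 158 165
189: 113 112 113 116 125 134 139 140 139 138 137 140 143 144 148 154 163 169 174
190: 113 113 113 114 119 125 132 135 137 138 139 139 138 138 142 150 165 173 177
191: 113 112 113 112 114 117 123 126 128 130 130 130 130 129 138 155 169 177 177
192: 112 112 111 113 113 114 115 117 119 118 120 121 123 131 146 163 174 177 177
193: 113 113 113 112 113 113 113 112 109 111 114 117 123 140 159 172 177 178 178
194: 112 113 113 112 112 113 112 108 104 105 109 114 126 149 169 176 177 177 178
195: 115 115 115 114 113 113 112 109 103 103 108 113 128 150 170 177 178 179 178
```

The measurements show the mark centred in the bore within about 0.5 mm, level with the rim, and nothing touching. I'm handing in.

```bash
python3 jog.py '0 0 0 0 0 0;0 0 0 0 0 0;0 0 0 0 0 0;0 0 0 0 0 0;0 0 0 0 0 0'; python3 -c "
from bench import arm
print(arm.job_done())"
```

```text
clock: 15.35
position: [553.3, -23.9, 224.3]
ee_rot: [0.998, -0.06, -0.0, 0.0]
contact_force: [-0.6, -0.6, -0.9]
gripper_width: 19.3
grasp_force: 58.8
the job is handed in; nothing more can be done
None
```

I handed the job in at 15.4 s with every step carried out. The trigger was squeezed and released. The blue probe is held still in the port, centred to about 0.5 mm, with its mark within about 2 mm of the rim. The hand-in returned no verdict.

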